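Load a hold-down ball and hold the stop pin back

TASK

On the ball loader of the envelope feeder, tip the yellow pan up by its black bar to about 45 degrees (never past 60), pause so that the steel ball rolls out into the race and stops against the pin, then lower the pan gently back level without letting it drop. Then pull the red knob of the sprung stop pin fully back, so that the ball runs on into the cage at the low end, and finish while still holding the knob fully back in the gripper. Leave the mug, the tape roll and the jar where they stand.

Things in the scene. Friction and masses are not known exactly. Their poses are not given: they have to be found in the camera images.
- loader: Ball loader fixed to the table: green base 110 x 235 x 12 mm, sloping aluminium race, yellow pan at the high end. Origin on the table under the race's centre line; z up; its y axis points uphill to the pan, the pull knob is on its -x side. Yaw within 0.25 rad of the table's. Race 34 mm wide inside, walls 30 mm high, floor falling 8 degrees to -y. Highest part, pan level: the black bar, 111 mm.
- pan (a joint): Tilt of the pan in rad: 0 = level, resting on its stop; grows as the bar end is lifted; limit 1.2. Pan 104 mm long, 40 wide, 32 deep, 0.25 kg; light hinge, falls back if let go. Its floor falls 4 degrees to the back when level; the ball rolls out of the open mouth over the hinge once tilted some 5 degrees or more; half a second at 45 degrees surely empties it.
- pan_hinge (a point): Middle of the pan's hinge axis, at x 0, y 22, z 68 mm in the loader's frame. The axis is level and runs along the loader's x axis.
- pan_bar (a point): Middle of the round black lifting bar, 12 mm thick, 68 long, along the loader's x. Pan level: 145 mm from the hinge to +y and 37 above it (105 over the table). 37 mm free between bar and pan, free below and beyond. Bar's arms are at its ends. It can turn between the fingers, so the gripper may stay pointing down along the arc (radius 150 mm about the hinge). Lifting takes 1 to 2 N.
- plunger (a joint): How far the sprung stop pin is pulled back, in m: 0 = seated across the race, its tip in the brass-edged seat hole; 0.045 = fully back against its stop, tip clear of the race. Pulled level along the loader's -x axis. Spring: about 4 N at 0, 10 N fully back; it snaps back if let go.
- knob_grip (a point): Centre of the red pull knob's body, on the pin's axis, 60 mm above the table; moves with the pin; seated: x -63, y -90 mm in the loader's frame. Body round, 24 mm thick, 26 long along the loader's x; at its outer (-x) end a collar 34 mm across, 6 thick, stops fingers sliding off. 10 mm of bare pin between the knob and the green guide block, 28 mm wide. Free on both sides and above.
- ball_center (a point): Centre of the loose polished steel ball, 25 mm across, about 64 g; starts at the back of the pan. Waiting at the pin: y -72 mm in the loader's frame. In the cage, the race beyond the pin, it comes to rest at the red end wall at y -142 mm.
- mug: White mug, 76 mm across, 90 mm high, standing loose; origin at the centre of its underside. Bystander.
- tape: Orange roll of tape, 90 mm across, 48 mm high, lying flat and loose; origin at the centre of its underside. Bystander.
- glue: White jar with blue cap, 60 mm across, 130 mm high, standing loose; origin at the centre of its underside. Bystander.

How it is judged:
By the outcome, as a careful person would: the job done as asked, in the order asked, and still so for the second after the job is handed in, while the arm keeps its last pose, push and grip.
It also fails if it takes over 56 s, if anything falls off the work surface, if the arm or the gripper's body presses on something with over 40 N, if the wrist force passes 120 N, or if a joint passes its speed limit or range.

ROBOT

A 6-joint arm with a two-finger parallel gripper is mounted at the origin on the work surface. World frame = base frame: x ahead of the robot, y to its left, z up, the work surface at z = 0. Lengths are in m, angles in degrees, forces in N, time in s.
With the tool pointing down it reaches from about 0.325 to 0.9 m from the base axis. Payload 6.1 kg.
Tool frame: the origin (TCP) lies midway between the tips of the shut fingers; the grasp point (between the pads) lies 19 mm behind it (robot.grasp_offset is the distance from the TCP to the grasp point, in m); z points along the fingers, y is the line along which they close (so a half turn about z gives the same grasp; the last joint's range is limited). The gripper opens to 87 mm and grips with 3 to 60 N. Pads are 19 mm wide; open, the fingers measure 117 mm over their backs; the gripper's body (75 mm by 190 mm) begins 51 mm behind the grasp point.
Start: joints at [-7.225, 12.628, 87.462, -0, 79.91, -7.225], TCP at [0.625, -0, 0.223] pointing down, gripper open.
Joint ranges: [-170.65, 170.65], [-52.31, 119.04], [5.05, 147.46], [-71.25, 251.25], [11.57, 151.72], [-153.62, 153.62]. Speed limits (degrees/s): [147.25, 147.25, 172.46, 180, 180, 180].

INTERFACE

Orientations are given as [roll, pitch, yaw] about the fixed x, y, z axes, in that order (R = Rz(yaw) Ry(pitch) Rx(roll)).
In Python, from cell import robot gives the robot as it stands.
- The arm moves only by the shell command python3 -m handwheel 'ROWS' [FORCE]. ROWS is JSON, a list of rows, each a list of 5 numbers: the closure, from -1 (fully open) to 1 (shut), so that 0 is half open, then the shift along the world's x, y, z in mm, then the turn about the world's z in rad. In form: [[claw, tx, ty, tz, twist], ...]. A call has 1 to 10 rows; each row shifts and turns the commanded pose from where the row before left it; what a row does not reach is not made up. A row lasts 1/12 s, in which the tool goes at most 41.7 mm and 7.16 degrees, less where a joint would pass 70% of its speed; a pose out of reach is approached as far as the arm can. A call with a gripper value outside its range is refused whole. The fingers move at their own pace and stop on an object; FORCE is the grip in N (left out, the last holds). Time passes only in rows, so rows that do not move let the fingers close. It gives the time, the measured TCP pose, the force, the opening and the grip force at its end, in the units of the state.
- robot.read_state(): the state, without advancing time (a new reading comes with each control period).
- robot.grab_frame(name): name is "scene" or "side" or "wrist"; returns the picture (400x640x3 uint8, blue, green, red); there is no depth.
- robot.camera_params(name): a dict with "K" (3x3 intrinsics, pixels), "dist" ([k1, k2, p1, p2, k3] as OpenCV has them; the pictures are not rectified), "rvec" (rotation vector, rad) and "tvec" (3), from world to camera coordinates, as OpenCV has them. Camera axes: x right, y down, z forward; pixel columns grow to the right and rows downward; lengths in m; the calibration is good to about 2 mm. A picture is of the moment at which its call begins: read the wrist's pose just before it. camera_params takes no time and is no camera call; for the wrist camera it gives the pose at the moment of the call.
- robot.finish_job(): hands the job in; it is judged then, once.
The state is a dict: "time_s": time; "joint_pos": joint angles; "qd": joint speeds; "joint_efforts": joint torques, N m; "position": TCP position; "eef_rot": TCP orientation; "wrist_force": force on the tool from outside, world axes, zero at the start; "torque": the same for the moment, N m; "width": finger opening in m; "gripper_force": force on a finger pad.
Only numpy, scipy, OpenCV 4.12 (cv2) and the standard library are available. Lean on these libraries where they do the work, as an engineer would, in place of code of your own. Each camera call takes 0.05 s, during which the arm holds its last target. There are 200 camera calls.

## Working session

There is one attempt and no reset: what is moved stays moved. The work goes in short steps, Python scripts to look and compute and a shell command to move; the robot and the scene stay as the last step left them, time stands still between calls to the robot, and variables do not carry over. Pictures are saved under pics/ and viewed, at most 10 in all, crops included, and the job is handed in when it is done.

```bash
mkdir -p pics; ls
python3 - <<'E'
from cell import robot
import cv2
for n in ("scene","side"):
    cv2.imwrite(f"pics/{n}0.png",robot.grab_frame(n))
print(robot.read_state())
E
```

```text
pics
{'time_s': 0.1, 'joint_pos': array([-7.22526662e+00,  1.26699881e+01,  8.75192781e+01, -1.10184777e-03,
        7.99121725e+01, -7.22646682e+00]), 'qd': array([-0.05711258, -0.10192072, -0.1217219 ,  0.01826648, -0.06658633,
       -0.11354366]), 'joint_efforts': array([ 7.49785686e-04, -4.95945239e+01, -3.88519800e+01,  7.01414770e-02,
        5.15591155e-02, -7.55870246e-05]), 'position': array([6.24430021e-01, 5.89609753e-05, 2.21553986e-01]), 'eef_rot': array([-1.79899231e+02, -1.16842688e-02,  9.00013839e+01]), 'wrist_force': array([ 0.37511092, -0.26914642,  0.29971059]), 'torque': array([ 0.02035554, -0.01026926,  0.01654085]), 'gripper_force': 0.0, 'width': 0.08688802960048236}
```

View pics/scene0.png

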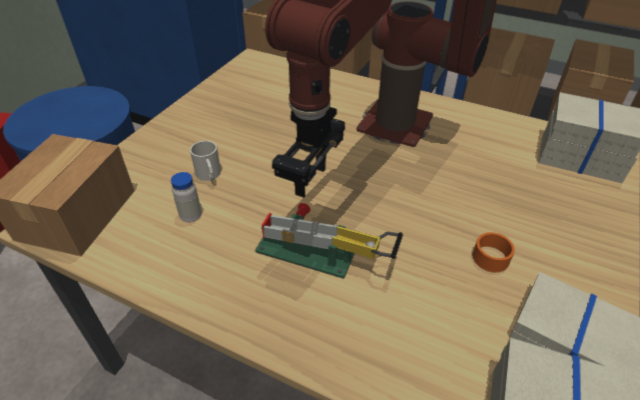

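View pics/side0.png

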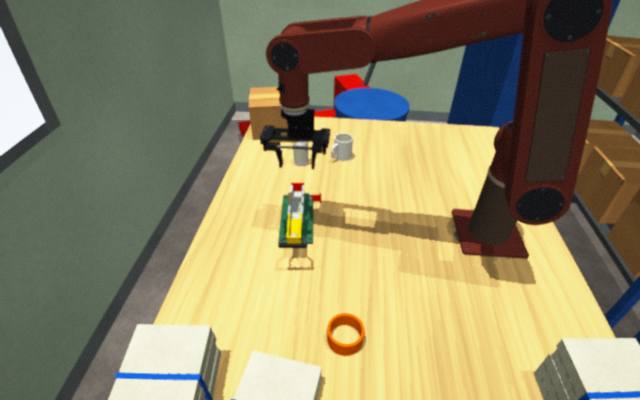

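The scene view shows the knob at (303,210), the pan bar from (400,233) to (396,258) and the red end wall at (266,225). The loader's y axis therefore runs about along world +y. In the side view the knob is at (317,198) and the bar near (300,262).

```bash
cat > h.py <<'E'
import cv2, numpy as np
from cell import robot
def ray(cam,uv):
    K,d=np.array(cam["K"]),np.array(cam["dist"]); R,_=cv2.Rodrigues(np.array(cam["rvec"],float)); t=np.array(cam["tvec"],float).ravel()
    p=cv2.undistortPoints(np.array([[uv]],float),K,d).ravel()
    v=R.T@np.array([p[0],p[1],1]); return -R.T@t, v/np.linalg.norm(v)
def onz(cam,uv,z):
    o,v=ray(cam,uv); return o+v*(z-o[2])/v[2]
def tri(a,b):
    (o1,v1),(o2,v2)=a,b
    s=np.linalg.lstsq(np.c_[v1,-v2],o2-o1,rcond=None)[0]
    p,q=o1+s[0]*v1,o2+s[1]*v2; return (p+q)/2,np.linalg.norm(p-q)
def blobs(im,lo,hi,box,amin=8):
    h=cv2.cvtColor(im,cv2.COLOR_BGR2HSV); x0,y0,x1,y1=box
    m=np.zeros(h.shape[:2],np.uint8); m[y0:y1,x0:x1]=cv2.inRange(h,lo,hi)[y0:y1,x0:x1]
    n,_,st,c=cv2.connectedComponentsWithStats(m)
    return [(st[i].tolist(),c[i].round(1).tolist()) for i in range(1,n) if st[i][4]>=amin]
E
python3 - <<'E'
from h import *
S,D=cv2.imread("pics/scene0.png"),cv2.imread("pics/side0.png")
cs,cd=robot.camera_params("scene"),robot.camera_params("side")
for nm,im,box in(("scene",S,(230,180,420,290)),("side",D,(260,170,340,290))):
    for c,lo,hi in(("red",(0,150,60),(6,255,255)),("red2",(172,150,60),(180,255,255)),("yel",(22,150,80),(34,255,255)),("blk",(0,0,0),(180,255,45)),("grn",(65,80,20),(95,255,255))):
        print(nm,c,blobs(im,lo,hi,box))
a=cv2.resize(S[190:290,250:410],None,fx=4.9,fy=4.9,interpolation=cv2.INTER_CUBIC)
b=cv2.resize(D[175:275,265:335],None,fx=5.9,fy=5.9,interpolation=cv2.INTER_CUBIC)
cv2.imwrite("pics/ca.png",a);cv2.imwrite("pics/cb.png",b)
E
```

```text
scene red [([296, 203, 14, 14, 124], [302.8, 209.1]), ([262, 213, 9, 14, 59], [266.7, 220.3])]
scene red2 []
scene yel [([333, 227, 47, 32, 844], [354.9, 241.8])]
scene blk [([292, 180, 18, 17, 161], [300.3, 186.3]), ([391, 233, 11, 25, 80], [396.1, 245.4]), ([348, 253, 3, 7, 15], [349.1, 255.6])]
scene grn [([293, 215, 9, 4, 20], [296.4, 216.5]), ([257, 239, 96, 38, 1759], [308.3, 255.7])]
side red [([292, 183, 11, 8, 65], [297.1, 186.1]), ([312, 195, 8, 6, 40], [315.7, 197.9])]
side red2 []
side yel [([286, 214, 17, 30, 375], [293.8, 229.9])]
side blk [([280, 244, 26, 3, 48], [292.2, 245.5])]
side grn [([303, 194, 9, 49, 353], [307.4, 219.7]), ([280, 197, 8, 41, 179], [283.6, 218.1]), ([282, 239, 4, 5, 14], [283.6, 241.2])]
```

View pics/ca.png

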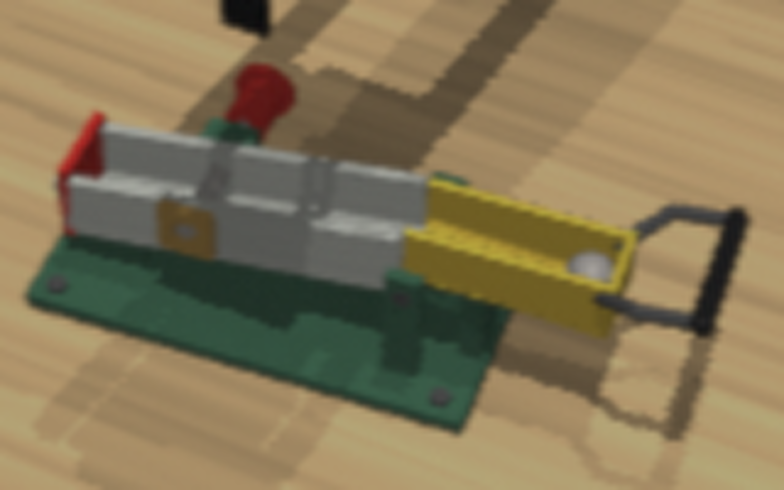

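View pics/cb.png

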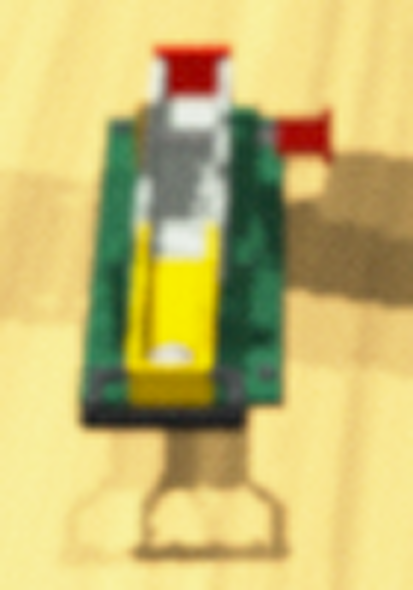

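The crops show the bar ends at scene pixels (401,234) and (393.7,257), and the bar's middle in the side view at (292.6,245.4). The base's near edge runs from (256,250) to (344,276). The ball is at the back of the pan.

Run:
```python
from h import *
cs,cd=robot.camera_params("scene"),robot.camera_params("side")
np.set_printoptions(precision=4,suppress=True)
e1,e2=onz(cs,(401,233.9),.105),onz(cs,(393.7,256.9),.105)
print("bar ends",e1,e2,np.linalg.norm(e1-e2),(e1+e2)/2,"side",onz(cd,(292.6,245.4),.105),tri(ray(cs,(397.3,245.4)),ray(cd,(292.6,245.4))))
k=tri(ray(cs,(302.5,209.5)),ray(cd,(315.7,197.9)))
print("knob",onz(cs,(302.5,209.5),.06),onz(cd,(315.7,197.9),.06),k)
c1,c2=onz(cs,(256.3,250),.012),onz(cs,(344,275.5),.012)
print("base edge",c1,c2,np.linalg.norm(c1-c2), np.degrees(np.arctan2(*(c2-c1)[:2]*[-1,1])))
b=tri(ray(cs,(397.3,245.4)),ray(cd,(292.6,245.4)))[0]; k=k[0]
# loader: knob+collar centroid about (-66,-90), bar (0,167)
d=b-k; yaw=np.arctan2(d[1],d[0])-np.arctan2(257,66); print("yaw",np.degrees(yaw))
R=np.array([[np.cos(yaw),-np.sin(yaw)],[np.sin(yaw),np.cos(yaw)]])
m=(b[:2]+k[:2])/2-R@np.array([-.033,.0385]); print("origin",m,"dist",np.linalg.norm(d[:2]))
for n,p in(("knob",(-.063,-.09)),("bar",(0,.167)),("hinge",(0,.022))):print(n,m+R@np.array(p))
```

```text
bar ends [0.5738 0.2075 0.105 ] [0.6463 0.2158 0.105 ] 0.07297419273738416 [0.6101 0.2116 0.105 ] side [0.609  0.2105 0.105 ] (array([0.6095, 0.2108, 0.1042]), np.float64(0.0016722131526881933))
knob [ 0.5638 -0.0549  0.06  ] [ 0.5719 -0.05    0.06  ] (array([ 0.5704, -0.05  ,  0.0638]), np.float64(0.006340777018340021))
base edge [ 0.699  -0.1141  0.012 ] [0.6742 0.1129 0.012 ] 0.228317011697517 6.236278130527011
yaw 5.878329063802995
origin [0.6267 0.0455] dist 0.26369801042733254
knob [ 0.5733 -0.0505]
bar [0.6096 0.2116]
hinge [0.6245 0.0674]
```

Two independent estimates agree: yaw is about 6°, with the bar at (0.610, 0.212, 0.105) and the knob at (0.573, -0.050, 0.060). The measured bar length and base length also match the given sizes. Next I move above the bar and turn by -84°.

```bash
python3 -m handwheel '[[-1,-1.2,20,-1,-0.122],[-1,-1.2,20,-1,-0.122],[-1,-1.2,20,-1,-0.122],[-1,-1.2,20,-1,-0.122],[-1,-1.2,20,-1,-0.122],[-1,-1.2,20,-1,-0.122],[-1,-1.2,20,-1,-0.122],[-1,-1.2,20,-1,-0.122],[-1,-1.2,20,-1,-0.122],[-1,-1.2,20,-1,-0.122]]'
python3 -m handwheel '[[-1,-1.2,6,-2,-0.122],[-1,-1.2,6,-2,-0.122],[-1,0,0,0,0],[-1,0,0,0,0],[-1,0,0,0,0]]'
python3 - <<'E'
from h import *
cw=robot.camera_params("wrist"); cv2.imwrite("pics/w1.png",robot.grab_frame("wrist"))
print(cv2.projectPoints(np.array([.6096,.2116,.105]),np.array(cw["rvec"]),np.array(cw["tvec"]),np.array(cw["K"]),np.array(cw["dist"]))[0], robot.read_state()["joint_pos"])
E
```

```text
time_s: 0.93
position: [0.6125, 0.2009, 0.2118]
eef_rot: [-180.0, 0.1, 19.8]
wrist_force: [-0.1, -0.0, 0.2]
width: 0.0867
gripper_force: 0.0
time_s: 1.35
position: [0.6105, 0.2116, 0.2083]
eef_rot: [180.0, 0.0, 6.3]
wrist_force: [0.3, -0.3, -0.2]
width: 0.087
gripper_force: 0.0
[[[319.36573654 201.48725039]]] [ 1.21188810e+01  1.60454366e+01  8.49097979e+01 -9.55334524e-03
  7.90562889e+01  9.58591253e+01]
```

View pics/w1.png

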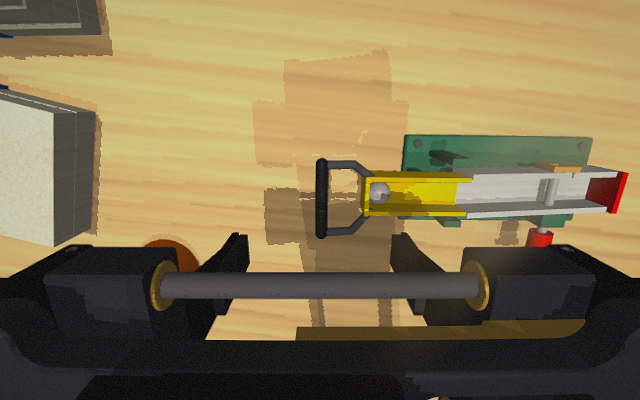

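The wrist view shows the bar centred at (321,198), where my estimate projected to (319,201), so the error is about 1 mm. The knob is at (538,240). I'll descend and grip.

```bash
python3 -m handwheel '[[-1,0,0,-14,0],[-1,0,0,-14,0],[-1,0,0,-14,0],[-1,0,0,-14,0],[-1,0,0,-14,0],[-1,0,0,-14,0],[-1,0,0,-14,0],[-1,0,0,-14,0],[-1,0,0,-10,0],[-1,0,0,0,0]]' 15
python3 -m handwheel '[[-1,0,0,0,0],[1,0,0,0,0],[1,0,0,0,0],[1,0,0,0,0],[1,0,0,0,0],[1,0,0,0,0],[1,0,0,0,0],[1,0,0,0,0],[1,0,0,0,0],[1,0,0,0,0]]' 15
python3 - <<'E'
from h import *
cw=robot.camera_params("wrist"); 
a=np.radians(14.3);u=np.array([-np.sin(np.radians(6)),np.cos(np.radians(6))])
P=[(150*np.cos(a+np.radians(t)),150*np.sin(a+np.radians(t))) for t in np.arange(0,46,4.5)]
for i in range(10):
    dr,dz=np.subtract(P[i+1],P[i]); print((u*dr).round(1),dz.round(1))
E
```

```text
time_s: 2.23
position: [0.6111, 0.2121, 0.0934]
eef_rot: [179.9, -0.0, 6.1]
wrist_force: [-21.3, -4.4, 40.7]
width: 0.0874
gripper_force: 20.6
time_s: 3.07
position: [0.6122, 0.2028, 0.0928]
eef_rot: [179.1, 0.0, 6.0]
wrist_force: [-18.5, -31.2, 41.0]
width: 0.0667
gripper_force: 21.3
[ 0.4 -3.3] 11.3
[ 0.4 -4.2] 11.0
[ 0.5 -5.1] 10.6
[ 0.6 -5.9] 10.2
[ 0.7 -6.6] 9.7
[ 0.8 -7.4] 9.1
[ 0.8 -8.1] 8.5
[ 0.9 -8.7] 7.9
[ 1.  -9.3] 7.2
[ 1.  -9.8] 6.4
```

I descended fully open, so the uphill-side finger came down on the pan: the free gap there is only 37 mm. I'll open to release the push, lift clear, and check.

```bash
python3 -m handwheel '[[-1,0,0,2,0],[-1,0,0,3,0],[-1,0,0,4,0],[-1,0,0,5,0],[-1,0,0,10,0],[-1,0,0,12,0],[-1,0,0,14,0],[-1,0,0,0,0]]'
python3 - <<'E'
from h import *
a=robot.grab_frame("wrist");b=robot.grab_frame("scene")[190:290,250:410]
cv2.imwrite("pics/w2.png",np.vstack([cv2.resize(a,(480,300)),cv2.resize(b,(480,300),interpolation=cv2.INTER_CUBIC)]))
print(robot.read_state()["wrist_force"])
E
```

```text
time_s: 3.73
position: [0.6129, 0.2129, 0.1409]
eef_rot: [-180.0, -0.4, 6.2]
wrist_force: [1.3, -0.1, 0.9]
width: 0.0866
gripper_force: 0.0
[ 0.32140908 -0.6121996  -1.2581564 ]
```

View pics/w2.png

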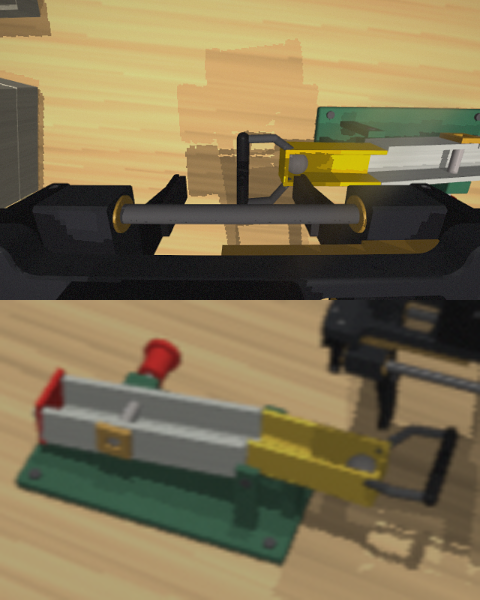

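Nothing is disturbed: the pan is level and the ball (298,163 in the wrist half) is still at its back. This time I'll go half-open, about 40 mm, so the finger fits the gap.

```bash
python3 -m handwheel '[[0.08,-1,0,0,0],[0.08,-1,0,0,0],[0.08,0,0,0,0],[0.08,0,0,0,0],[0.08,0,0,0,0],[0.08,0,0,-6,0],[0.08,0,0,-6,0],[0.08,0,0,-6,0],[0.08,0,0,-6,0],[0.08,0,0,0,0]]' 15
```

```text
time_s: 4.67
position: [0.6073, 0.2117, 0.1101]
eef_rot: [180.0, 0.2, 6.1]
wrist_force: [-0.5, -0.9, -0.6]
width: 0.0407
gripper_force: 0.0
```

```bash
python3 -m handwheel '[[0.08,1,0,-6,0],[0.08,1,0,-6,0],[0.08,0,0,-6,0],[0.08,0,0,-6,0],[0.08,0,0,0,0],[0.08,0,0,0,0],[0.08,0,0,0,0]]' 15
```

```text
time_s: 5.25
position: [0.6107, 0.212, 0.0886]
eef_rot: [-180.0, -0.0, 6.1]
wrist_force: [-0.3, -0.3, -0.1]
width: 0.0399
gripper_force: 0.0
```

```bash
python3 -m handwheel '[[0.08,0,0,-2,0],[1,0,0,0,0],[1,0,0,0,0],[1,0,0,0,0],[1,0,0,0,0],[1,0,0,0,0],[1,0,0,0,0]]' 15
```

```text
time_s: 5.83
position: [0.6109, 0.2099, 0.0866]
eef_rot: [179.8, 0.0, 6.1]
wrist_force: [-0.5, -7.6, 0.8]
width: 0.0116
gripper_force: 15.0
```

The bar is gripped (width 11.6 mm). I'll lift along the arc at half speed, with a check midway.

```bash
python3 -m handwheel '[[1,0.2,-3,5.6,0],[1,0.2,-1.8,5.6,0],[1,0.2,-2,5.6,0],[1,0.2,-2.2,5.4,0],[1,0.3,-2.4,5.3,0],[1,0.3,-2.7,5.3,0],[1,0.3,-2.9,5.2,0],[1,0.3,-3,5,0],[1,0.3,-3.2,4.9,0],[1,0.4,-3.4,4.8,0]]' 12
```

```text
time_s: 6.67
position: [0.6133, 0.1857, 0.14]
eef_rot: [-179.9, -0.0, 6.1]
wrist_force: [2.4, 1.9, -1.8]
width: 0.0118
gripper_force: 12.0
```

```bash
python3 -m handwheel '[[1,0.4,-3.6,4.6,0],[1,0.4,-3.8,4.5,0],[1,0.4,-4,4.3,0],[1,0.4,-4.1,4.2,0],[1,0.4,-4.3,4,0],[1,0.5,-4.4,3.9,0],[1,0.5,-4.6,3.7,0],[1,0.5,-4.7,3.5,0],[1,0.5,-4.8,3.3,0],[1,0.5,-4.9,3.1,0]]' 12
python3 -m handwheel '[[1,0,0,0,0],[1,0,0,0,0],[1,0,0,0,0],[1,0,0,0,0],[1,0,0,0,0],[1,0,0,0,0],[1,0,0,0,0],[1,0,0,0,0],[1,0,0,0,0],[1,0,0,0,0]]' 12
python3 - <<'E'
from h import *
b=robot.grab_frame("scene")[160:290,240:420]
cv2.imwrite("pics/s3.png",cv2.resize(b,None,fx=4,fy=4,interpolation=cv2.INTER_CUBIC))
E
```

```text
time_s: 7.5
position: [0.6178, 0.1433, 0.1803]
eef_rot: [-179.9, -0.1, 6.2]
wrist_force: [-2.0, 4.7, 5.7]
width: 0.0114
gripper_force: 12.0
time_s: 8.33
position: [0.6178, 0.1432, 0.1803]
eef_rot: [-179.9, -0.1, 6.2]
wrist_force: [-3.1, 4.8, 7.2]
width: 0.0111
gripper_force: 12.0
```

View pics/s3.png

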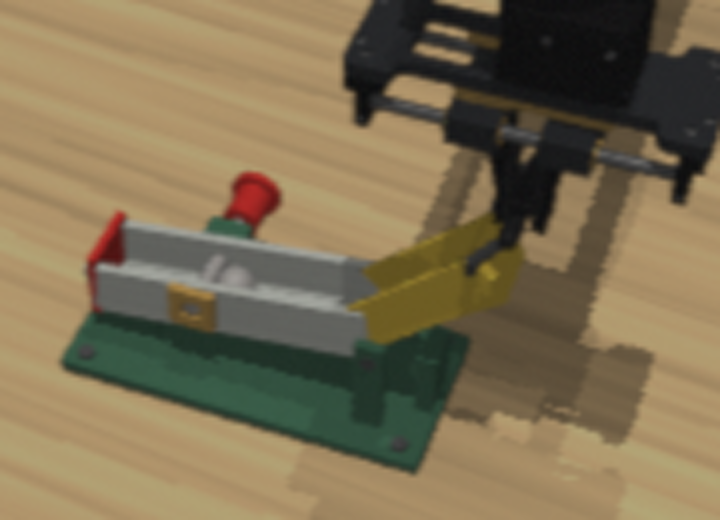

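The ball has rolled out and rests at the pin (235,277), and the pan is held at about 45°. Now I'll lower it gently along the reverse arc.

```bash
python3 -m handwheel '[[1,-0.5,4.9,-3.1,0],[1,-0.5,4.8,-3.3,0],[1,-0.5,4.7,-3.5,0],[1,-0.5,4.6,-3.7,0],[1,-0.5,4.4,-3.9,0],[1,-0.4,4.3,-4,0],[1,-0.4,4.1,-4.2,0],[1,-0.4,4,-4.3,0],[1,-0.4,3.8,-4.5,0],[1,-0.4,3.6,-4.6,0]]' 12
python3 -m handwheel '[[1,-0.4,3.4,-4.8,0],[1,-0.3,3.2,-4.9,0],[1,-0.3,3,-5,0],[1,-0.3,2.9,-5.2,0],[1,-0.3,2.7,-5.3,0],[1,-0.3,2.4,-5.3,0],[1,-0.2,2.2,-5.4,0],[1,-0.2,2,-5.6,0],[1,-0.2,1,-3,0],[1,0,0,0,0]]' 12
```

```text
time_s: 9.22
position: [0.6134, 0.1859, 0.1387]
eef_rot: [-180.0, -0.0, 6.1]
wrist_force: [0.6, 4.1, 1.9]
width: 0.0116
gripper_force: 12.0
time_s: 10.05
position: [0.611, 0.2078, 0.0937]
eef_rot: [180.0, -0.0, 6.1]
wrist_force: [4.9, -1.6, -1.3]
width: 0.0112
gripper_force: 12.0
```

```bash
python3 -m handwheel '[[1,0,0.7,-2,0],[1,0,0.7,-2,0],[1,0,0.4,-1.5,0],[1,0,0.2,-1,0],[1,0,0,-0.5,0],[1,0,0,0,0],[1,0,0,0,0]]' 12
```

```text
time_s: 10.63
position: [0.6107, 0.2097, 0.0875]
eef_rot: [180.0, 0.0, 6.1]
wrist_force: [2.8, -3.7, -1.5]
width: 0.0112
gripper_force: 12.0
```

```bash
python3 -m handwheel '[[1,0,0,-0.5,0],[1,0,0,-0.5,0],[1,0,0,-0.5,0],[1,0,0,0,0],[1,0,0,0,0]]' 12
```

```text
time_s: 11.05
position: [0.6108, 0.2099, 0.0869]
eef_rot: [180.0, 0.0, 6.1]
wrist_force: [1.2, -5.2, 2.8]
width: 0.0117
gripper_force: 12.0
```

The pan is on its stop (vertical force has turned positive). I'll release to 40 mm and rise.

```bash
python3 -m handwheel '[[0.7,0,0,0,0],[0.4,0,0,0,0],[0.1,0,0,0,0],[0.08,0,0,0,0],[0.08,0,0,0,0],[0.08,0,0,0,0],[0.08,0,0,5,0],[0.08,0,0,15,0],[0.08,0,0,20,0],[0.08,0,0,20,0]]' 12
python3 - <<'E'
from h import *
s=robot.read_state(); print(s["position"],s["width"],s["wrist_force"])
k=onz(robot.camera_params("wrist"),(538,240),.06); 
im=robot.grab_frame("scene"); print(blobs(im,(0,150,60),(6,255,255),(280,190,330,230)))
cv2.imwrite("pics/s4.png",cv2.resize(im[170:290,240:420],None,fx=4,fy=4,interpolation=cv2.INTER_CUBIC))
E
```

```text
time_s: 11.88
position: [0.6102, 0.2102, 0.1465]
eef_rot: [-180.0, 0.1, 6.1]
wrist_force: [1.7, -0.1, 0.3]
width: 0.0398
gripper_force: 0.0
[0.61019645 0.21019735 0.14650266] 0.03981859101153779 [ 1.65756037 -0.06733873  0.34852326]
[([296, 203, 14, 14, 120], [302.8, 209.0])]
```

View pics/s4.png

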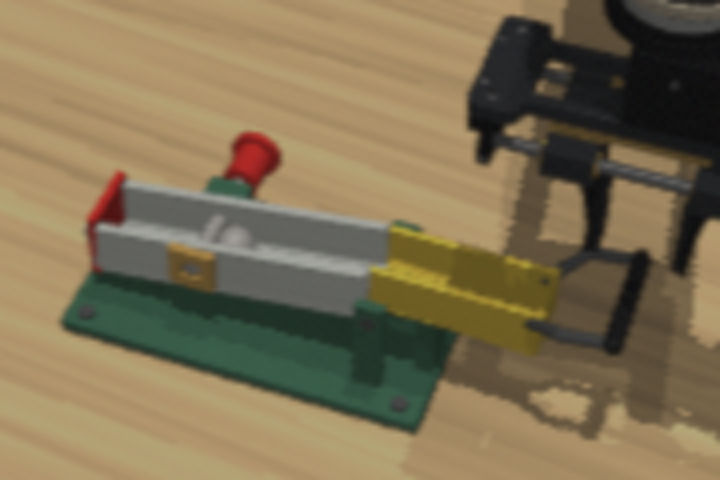

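The pan is level and empty and the ball waits at the pin (236,237). Now I'll move above the knob.

```bash
python3 -m handwheel '[[0.08,0,-10,15,0],[0.08,-4,-27,12,0],[0.08,-4,-28,0,0],[0.08,-4,-28,0,0],[0.08,-5,-28,0,0],[0.08,-5,-28,0,0],[0.08,-5,-28,0,0],[0.08,-5,-28,0,0],[0.08,-5,-28,0,0],[0.08,0,-26,0,0]]' 12
python3 -m handwheel '[[0.0,0,-2,0,0],[0.0,0,0,0,0],[0.0,0,0,0,0],[0.0,0,0,0,0]]'
python3 - <<'E'
from h import *
cw=robot.camera_params("wrist"); im=robot.grab_frame("wrist"); cv2.imwrite("pics/w5.png",im)
pr=lambda p:cv2.projectPoints(np.array(p),np.array(cw["rvec"]),np.array(cw["tvec"]),np.array(cw["K"]),np.array(cw["dist"]))[0].ravel()
print("knob proj",pr([.5733,-.0505,.06]))
B=blobs(im,(0,150,40),(8,255,255),(0,0,640,400),60);print(B)
for b,c in B: print(onz(cw,c,.06))
E
```

```text
time_s: 12.77
position: [0.5723, -0.0508, 0.1733]
eef_rot: [-180.0, 0.1, 6.1]
wrist_force: [0.0, -0.2, 0.2]
width: 0.0399
gripper_force: 0.0
time_s: 13.1
position: [0.5736, -0.05, 0.1732]
eef_rot: [-180.0, 0.0, 6.2]
wrist_force: [-0.2, 0.7, 0.2]
width: 0.0434
gripper_force: 0.0
knob proj [320.04740211 198.01819982]
[([387, 105, 18, 54, 621], [396.1, 131.0]), ([305, 181, 34, 40, 931], [321.8, 202.4])]
[ 0.64503694 -0.11328435  0.06      ]
[ 0.56899327 -0.05271652  0.06      ]
```

View pics/w5.png

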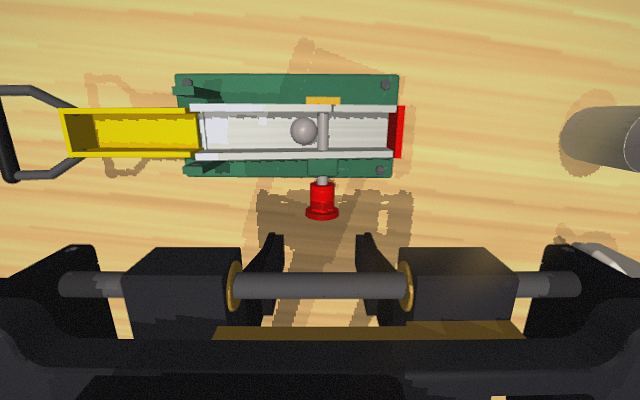

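The wrist view shows the knob body centred near (322,195), the ball at the pin (304,130), and nothing beside the knob. My estimate is good to about 2 mm. I'll descend and grip firmly.

```bash
python3 -m handwheel '[[0,1,-1,-14,0],[0,0.5,-1,-14,0],[0,0,0,-14,0],[0,0,0,-14,0],[0,0,0,-14,0],[0,0,0,-14,0],[0,0,0,-14,0],[0,0,0,-14,0],[0,0,0,-10,0],[0,0,0,-8,0]]' 40
python3 -m handwheel '[[0,0,0,-2,0],[0,0,0,0,0],[0,0,0,0,0],[0,0,0,0,0]]' 40
```

```text
time_s: 13.98
position: [0.5748, -0.0517, 0.042]
eef_rot: [-180.0, 0.1, 6.2]
wrist_force: [0.6, -0.0, -0.5]
width: 0.0436
gripper_force: 0.0
time_s: 14.32
position: [0.5761, -0.0529, 0.0422]
eef_rot: [180.0, -0.1, 6.1]
wrist_force: [0.4, -0.3, -0.1]
width: 0.0433
gripper_force: 0.0
```

```bash
python3 -m handwheel '[[1,0,0,-1,0],[1,0,0,0,0],[1,0,0,0,0],[1,0,0,0,0],[1,0,0,0,0],[1,0,0,0,0],[1,0,0,0,0]]' 40
```

```text
time_s: 14.9
position: [0.5753, -0.0523, 0.0404]
eef_rot: [-180.0, -0.0, 6.1]
wrist_force: [0.3, 3.8, 2.6]
width: 0.0231
gripper_force: 40.0
```

The knob is gripped (about 23 mm). I'll pull 45 mm along the loader's -x.

```bash
python3 -m handwheel '[[1,-4.5,-0.5,0,0],[1,-4.5,-0.5,0,0],[1,-4.5,-0.5,0,0],[1,-4.5,-0.5,0,0],[1,-4.5,-0.5,0,0],[1,-4.5,-0.5,0,0],[1,-4.5,-0.5,0,0],[1,-4.5,-0.5,0,0],[1,-4.5,-0.4,0,0],[1,-4,-0.4,0,0]]' 40
python3 -m handwheel '[[1,0,0,0,0],[1,0,0,0,0],[1,0,0,0,0]]' 40
```

```text
time_s: 15.73
position: [0.5328, -0.0567, 0.0406]
eef_rot: [-180.0, -0.3, 6.1]
wrist_force: [8.3, 8.4, -5.0]
width: 0.023
gripper_force: 40.0
time_s: 15.98
position: [0.533, -0.0566, 0.0405]
eef_rot: [-180.0, -0.3, 6.1]
wrist_force: [8.5, 7.9, -5.5]
width: 0.0231
gripper_force: 40.0
```

```bash
python3 -m handwheel '[[1,-1,0,0,0],[1,-1,0,0,0],[1,-1,0,0,0],[1,0,0,0,0],[1,0,0,0,0]]' 40; python3 -m handwheel '[[1,-1,0,0,0],[1,-1,0,0,0],[1,0,0,0,0],[1,0,0,0,0]]' 40
```

```text
time_s: 16.4
position: [0.5306, -0.0569, 0.0406]
eef_rot: [-180.0, -0.4, 6.1]
wrist_force: [11.2, 6.1, -6.9]
width: 0.0232
gripper_force: 40.0
time_s: 16.73
position: [0.5305, -0.0569, 0.0407]
eef_rot: [180.0, -0.6, 6.1]
wrist_force: [18.4, 6.8, -14.7]
width: 0.0227
gripper_force: 39.9
```

It is against its stop: 44.9 mm of travel, with the pull risen to 18 N. I'll check where the ball is.

```bash
python3 -m handwheel '[[1,0,0,0,0],[1,0,0,0,0],[1,0,0,0,0],[1,0,0,0,0],[1,0,0,0,0],[1,0,0,0,0]]' 40
python3 - <<'E'
from h import *
a=robot.grab_frame("wrist");b=robot.grab_frame("scene")[190:290,240:400]
cv2.imwrite("pics/f.png",np.vstack([cv2.resize(a,(480,300)),cv2.resize(b,(480,300),interpolation=cv2.INTER_CUBIC)]))
E
```

```text
time_s: 17.23
position: [0.5305, -0.0569, 0.0407]
eef_rot: [180.0, -0.6, 6.1]
wrist_force: [19.0, 6.6, -13.7]
width: 0.0228
gripper_force: 39.9
```

View pics/f.png

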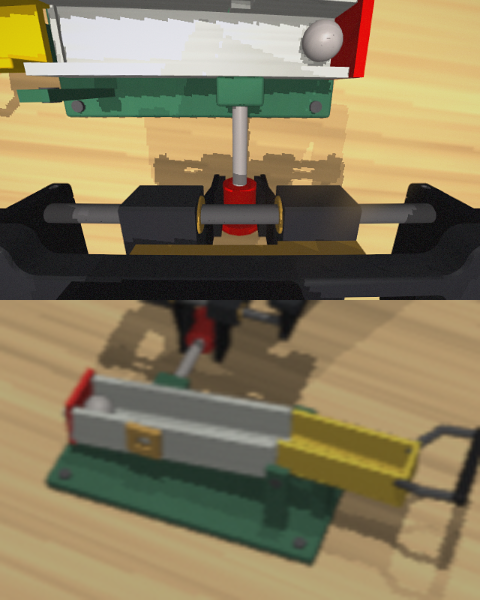

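The ball rests at the red end wall (322,40 in the wrist half), the pin is fully out of the race and held, and the pan is level. I'll hand it in.

```bash
python3 -c "
from cell import robot
print(robot.finish_job())"
```

```text
the job is handed in; nothing more can be done
None
```

The job is handed in at about 17 s: the pan was tipped to about 45° and lowered level, the ball is in the cage, and the knob is held fully back; on my first descent a finger pressed on the pan at about 41 N wrist force, with no visible harm, and I did not re-check the mug, tape and jar by camera at the end.

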